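Clamp the pack mouth and hold the sealer's dwell plunger at its third click

TASK

Seal the pack that lies ready on the bar sealer: lay the loose clamp bar, grip upward, across the sealer's two notched rests so that it lies fully down in both notches and centred, and let go of it. Then press the sealer's spring-return plunger down with the fingertips, past its first and second click to the third and not beyond, and finish while still holding it there: it springs back if let go. Leave the jar, the tape roll and the label roll where they stand.

Things in the scene. Friction and masses are not known exactly. Their poses are not given: they have to be found in the camera images.
- sealer: bench-top bar sealer, fixed; place and yaw vary. Origin on the table under the middle of its bed; x away from the operator, y along the bed, z up. Grey base 80 (x) x 250 (y) x 33 mm. A full food pack (184 mm wide, top at z = 55) lies on a shelf in front, x = -280 to -45 mm, as part of it. The grey dwell tower (52 mm across, steel collar on top at z = 80) stands at x = -90, y = -130 mm.
- rest_left (a point): middle of the notch floor of the dark steel rest at the bed's left end (sealer x 0, y +105, z 40 mm). The rest is 18 mm thick in y; its notch, open at the top, is 32 mm wide in x, with cheeks straight up to z = 64 mm that then flare out to z = 83 mm. The bed between the rests is lower (36 mm).
- rest_right (a point): the same for the rest at the right end (sealer x 0, y -105, z 40 mm)
- clamp_bar: loose aluminium bar, 24 (x) x 250 (y) x 16 mm, about 0.3 kg, flat on the table; on the middle of its top an upright grip plate 14 (x) x 60 (y) mm, z = 16 to 50 mm. Origin: centre of its underside; y along the bar, z up. Either way round fits. Seated, its origin is at x 0, y 0, z 40 mm of the sealer and its y axis parallel to the sealer's.
- plunger: the sealer's plunger: an upright 18 mm steel rod with three turned grooves that sinks into the dwell tower, under a round black cap 40 mm across and 14 mm thick, flat on top. Origin on the rod's axis, level with the top of the tower's collar when up, 76 mm below the cap's top; z up. Press the cap straight down.
- pad (a point): centre of the flat top of the plunger cap; 156 mm above the table when the plunger is up, 111 mm at the third click.
- plunger_travel (a joint): how far the plunger is pressed down (m): 0 up, clicks at 0.015, 0.030, 0.045, stop at 0.060. Its rod has three grooves; the lowest is level with the collar's top at click 1, the next at click 2, the uppermost at click 3. It pushes back with 4 N at the top, 8.5 N at click 3, detents add or take up to 2.5 N between clicks. It never stays: let go, it springs up to 0.
- jar: bystander: white jar with a red cap, 72 mm across, 121 mm high; origin under its centre
- tape: bystander: brown tape roll lying flat, 104 mm across, 48 mm high; origin under its centre
- labels: bystander: white label roll standing on its end, 68 mm across, 40 mm high; origin under its centre

How it is judged:
On the way, in this order (a step that is already met when the one before it is completed fails the run):
1. the clamp bar lies fully down in both notches, centred and let go, the plunger still up (x of clamp_bar in the frame of sealer between -0.005 and 0.005 m and y of clamp_bar in the frame of sealer between -0.015 and 0.015 m and z of clamp_bar in the frame of sealer between 0.036 and 0.044 m and angle between the y axis of clamp_bar and the y axis of sealer, either way round below 0.06 rad and angle between clamp_bar's own z axis and vertical below 0.05 rad and contact force between clamp_bar and sealer above 1 N and contact force between clamp_bar and the arm below 0.3 N and contact force between clamp_bar and the fingers below 0.3 N and linear speed of clamp_bar below 0.02 m/s and value of joint plunger_travel below 0.005 m), for 0.2 s.
2. the fingers hold the plunger at the third click (value of joint plunger_travel between 0.04 and 0.05 m and contact force between the fingers and plunger above 2 N), for 0.3 s.
At the end, for the whole second after the job is handed in: Bar grip up in both notches, untouched by the robot: within 4 mm of full depth, 5 mm across and 15 mm along of centred, 0.06 rad of parallel, 0.05 rad of level. Plunger still, 0.045 m pressed within 5 mm, fingers pressing its cap with over 2 N through the last second (all of step 2 and x of clamp_bar in the frame of sealer between -0.005 and 0.005 m and y of clamp_bar in the frame of sealer between -0.015 and 0.015 m and z of clamp_bar in the frame of sealer between 0.036 and 0.044 m and angle between the y axis of clamp_bar and the y axis of sealer, either way round below 0.06 rad and angle between clamp_bar's own z axis and vertical below 0.05 rad and contact force between clamp_bar and sealer above 1 N and contact force between clamp_bar and the arm below 0.3 N and contact force between clamp_bar and the fingers below 0.3 N and linear speed of clamp_bar below 0.02 m/s and velocity of joint plunger_travel between -0.01 and 0.01 m/s); the arm keeps its last pose, push and grip.
It fails at once if the plunger is pushed well past the third click (value of joint plunger_travel above 0.0535 m).
It fails at once if the jar is moved or tipped (distance of jar from where it was at the start of the episode above 0.03 m or angle between jar's own z axis and vertical above 0.4 rad).
It fails at once if the tape roll is moved (distance of tape from where it was at the start of the episode above 0.03 m).
It fails at once if the label roll is moved (distance of labels from where it was at the start of the episode above 0.03 m).
It also fails if it takes over 64 s, if anything falls off the work surface, if the arm or the gripper's body presses on something with over 40 N, if the wrist force passes 120 N, or if a joint passes its speed limit or range.

ROBOT

A 6-joint arm with a two-finger parallel gripper is mounted at the origin on the work surface; the furniture and walls round the work are solid. World frame = base frame: x ahead of the robot, y to its left, z up, the work surface at z = 0. Lengths are in m, angles in rad, forces in N, time in s.
With the tool pointing down it reaches from about 0.35 to 0.775 m from the base axis. Payload 7.3 kg.
Tool frame: the origin (TCP) lies at the centre of the arm's flange, where the gripper is bolted on; the fingertips stand 178 mm ahead of it and the grasp point (between the pads) lies 159 mm ahead of it; z points along the fingers, y is the line along which they close (so a half turn about z gives the same grasp; the last joint's range is limited). The gripper opens to 92 mm and grips with 3 to 60 N. Pads are 19 mm wide; open, the fingers measure 130 mm over their backs; the gripper's body (75 mm by 190 mm) begins 47 mm behind the grasp point.
Start: joints at [1.117, 0.342, 1.524, -0, 1.275, -0.146], TCP at [0.159, 0.5, 0.405] pointing down, gripper open.
Joint ranges: [-2.53, 2.53], [-0.77, 2.02], [0.04, 2.7], [-1, 4.14], [0.28, 2.66], [-3.11, 3.11]. Speed limits (rad/s): [2.57, 2.57, 3.14, 3.14, 3.14, 3.14].

INTERFACE

Orientations are given as [roll, pitch, yaw] about the fixed x, y, z axes, in that order (R = Rz(yaw) Ry(pitch) Rx(roll)).
In Python, from cell import telemetry, vision, ticket gives the robot as it stands.
- The arm moves only by the shell command python3 -m crank 'ROWS' [FORCE]. ROWS is JSON, a list of rows, each a list of 5 numbers: the gripper command: -1 is shut, 1 is fully open, values between are in proportion, then the shift along the tool's x, y, z in mm, then the turn about the tool's z in rad. In form: [[fingers, dx, dy, dz, roll], ...]. A call has 1 to 12 rows; each row is the pose to reach, as a shift and turn from the pose commanded when the call began, along the tool's axes at that moment; what a row does not reach only later rows make up. A row lasts 1/12 s, in which the tool goes at most 41.7 mm and 7.16 degrees, less where a joint would pass 70% of its speed; a pose out of reach is approached as far as the arm can. A call with a gripper value outside its range is refused whole. The fingers move at their own pace and stop on an object; FORCE is the grip in N (left out, the last holds). Time passes only in rows, so rows that repeat a pose let the fingers close. It gives the time, the measured TCP pose, the force, the opening and the grip force at its end, in the units of the state.
- telemetry.observe(): the state, without advancing time (a new reading comes with each control period).
- vision.read_camera(name): name is "scene" or "top" or "wrist"; returns (picture, depth): 480x640x3 uint8, red, green, blue; 480x640 float32, m along the optical axis (not along the pixel's ray), 0 where there is no reading.
- vision.get_calibration(name): a dict with "camera_matrix" (3x3 intrinsics, pixels), "rvec" (rotation vector, rad) and "tvec" (3), from world to camera coordinates, as OpenCV has them. Camera axes: x right, y down, z forward; pixel columns grow to the right and rows downward; lengths in m; the calibration is good to about 2 mm. A picture is of the moment at which its call begins: read the wrist's pose just before it. get_calibration takes no time and is no camera call; for the wrist camera it gives the pose at the moment of the call.
- ticket.hand_in(): hands the job in; it is judged then, once.
The state is a dict: "time": time; "qpos": joint angles; "qvel": joint speeds; "joint_efforts": joint torques, N m; "tool_pos": TCP position; "tool_rot": TCP orientation; "contact_force": force on the tool from outside, world axes, zero at the start; "torque": the same for the moment, N m; "opening": finger opening in m; "grip_force": force on a finger pad.
Only numpy, scipy, OpenCV 4.12 (cv2) and the standard library are available. Lean on these libraries where they do the work, as an engineer would, in place of code of your own. Each camera call takes 0.05 s, during which the arm holds its last target. There are 200 camera calls.

## Working session

There is one attempt and no reset: what is moved stays moved. The work goes in short steps, Python scripts to look and compute and a shell command to move; the robot and the scene stay as the last step left them, time stands still between calls to the robot, and variables do not carry over. Pictures are saved under pics/ and viewed, at most 10 in all, crops included, and the job is handed in when it is done.

```bash
ls; mkdir -p pics
cat > h.py <<'E'
import numpy as np, cv2
from cell import telemetry, vision, ticket
def cal(n):
    c=vision.get_calibration(n); K=np.array(c["camera_matrix"],float)
    R=cv2.Rodrigues(np.array(c["rvec"],float))[0]; return K,R,np.array(c["tvec"],float).ravel()
def ray(c,uv,z):
    K,R,t=c; uv=np.atleast_2d(np.asarray(uv,float))
    d=(R.T@np.linalg.inv(K)@np.c_[uv,np.ones(len(uv))].T).T; o=-R.T@t
    return o+d*((z-o[2])/d[:,2])[:,None]
def cloud(c,D):
    K,R,t=c; v,u=np.indices(D.shape)
    P=np.stack([(u-K[0,2])/K[0,0]*D,(v-K[1,2])/K[1,1]*D,D],-1)
    W=(P-t)@R; W[D==0]=np.nan; return W
def shot(n,save=None):
    c=cal(n); I,D=vision.read_camera(n)
    if save: cv2.imwrite("pics/"+save,I[...,::-1])
    return c,I,D
E
python3 - <<'E'
from h import *
for n in("top","scene"):
    c,I,D=shot(n,n+"0.png"); np.savez(n+"0.npz",I=I,D=D,K=c[0],R=c[1],t=c[2])
    print(n,c[0][0,0],-c[1].T@c[2],(D==0).mean())
print(telemetry.observe())
E
```

```text
pics
top 556.2327717791093 [0.02338689 0.15040474 1.58215138] 0.0039453125
scene 612.0910419041975 [-0.02384539 -0.62682078  1.13357505] 0.004127604166666667
{'time': 0.1, 'qpos': array([ 1.11700001e+00,  3.42654458e-01,  1.52491564e+00, -1.03641605e-05,
        1.27538558e+00, -1.45986728e-01]), 'qvel': array([ 0.00074173, -0.00173459, -0.00391051, -0.00010544,  0.00021416,
       -0.00025646]), 'joint_efforts': array([ 1.02261279e-04, -4.32009816e+01, -2.44693190e+01,  7.17887236e-02,
        5.27195900e-02, -2.28596576e-05]), 'tool_pos': array([0.15898219, 0.50022748, 0.4041156 ]), 'tool_rot': array([-3.14024269e+00, -1.88471059e-04,  2.83378596e+00]), 'contact_force': array([-0.20500421, -0.87332515, -0.28553479]), 'torque': array([ 0.04482525,  0.00965619, -0.02241154]), 'grip_force': 0.0, 'opening': 0.09185836500233562}
```

View pics/top0.png

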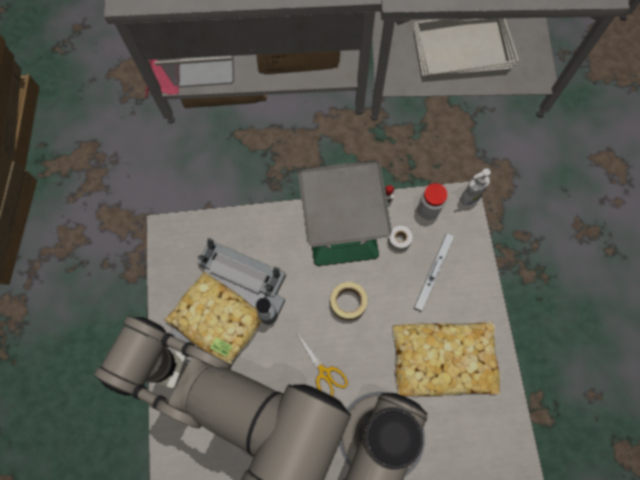

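View pics/scene0.png

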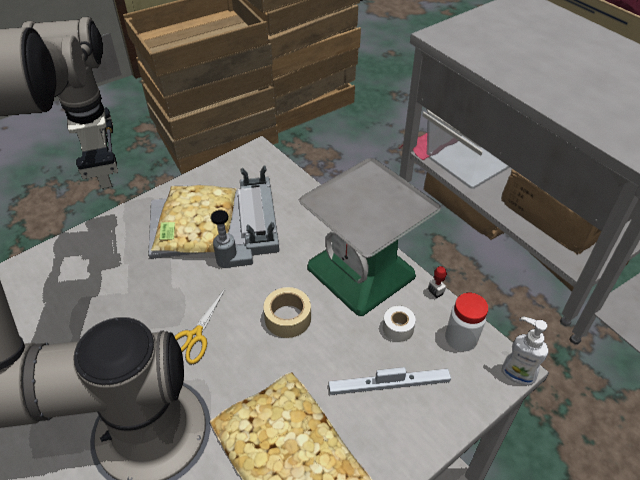

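Top view: sealer bed from rest (208,250) to rest (273,280), plunger cap about (265,306), loose bar (416,308)–(449,237), jar (433,198), labels (400,238), tape (348,300); a tall scale stands between bar and sealer. Next I measure.

Run:
```python
from h import *
f=np.load("top0.npz"); I,D=f["I"],f["D"]; c=(f["K"],f["R"],f["t"]); W=cloud(c,D)
def box(u0,u1,v0,v1): m=np.zeros(D.shape,bool); m[v0:v1,u0:u1]=1; return m
hsv=cv2.cvtColor(I,cv2.COLOR_RGB2HSV)
# bar
m=box(405,462,228,318)&(W[...,2]>0.008)&(W[...,2]<0.06)
n,l,s,ce=cv2.connectedComponentsWithStats(m.astype(np.uint8)); k=1+np.argmax(s[1:,4]); m=l==k
r=cv2.minAreaRect(np.argwhere(m)[:,::-1].astype(np.float32)); P=ray(c,cv2.boxPoints(r),0.016)
print("bar rect",r,"\n",P.round(3),P.mean(0),[np.linalg.norm(P[i]-P[i-1]).round(3) for i in range(4)])
xy=W[m][:,:2]; u,sv,vt=np.linalg.svd(xy-xy.mean(0),full_matrices=False); print("bar cloud",xy.mean(0),vt[0],"ang",np.arctan2(vt[0][1],vt[0][0]), np.ptp((xy-xy.mean(0))@vt.T,axis=0))
g=m&(W[...,2]>0.035); print("grip",g.sum(),np.nanmedian(W[g],axis=0))
# sealer
A=box(185,300,230,300)
m=A&(W[...,2]>0.06)&(W[...,2]<0.1)
n,l,s,ce=cv2.connectedComponentsWithStats(m.astype(np.uint8))
for k in range(1,n):
    if s[k,4]>8: q=W[l==k]; print("rest?",s[k],ce[k],q.mean(0).round(4),q.min(0).round(3),q.max(0).round(3))
m=box(170,300,225,330)&(W[...,2]>0.02)&(W[...,2]<0.045)
print("base",m.sum())
r=cv2.minAreaRect(W[m][:,:2].astype(np.float32)); print(r)
m=box(230,300,285,335)&(W[...,2]>0.14); q=W[m]; print("cap",m.sum(),q.mean(0),q.min(0),q.max(0), np.argwhere(m).mean(0)[::-1])
for nm,b in dict(scale=(300,390,160,265),jar=(418,450,180,222),lab=(385,415,222,255),tape=(328,370,280,322),soap=(465,495,165,205),stamp=(380,398,180,205)).items():
    q=W[box(*b)&(W[...,2]>0.03)]; print(nm,q.min(0).round(3),q.max(0).round(3),q.mean(0).round(3))
```

```text
bar rect ((433.33624267578125, 271.71551513671875), (9.060144424438477, 82.19783782958984), 23.198591232299805) 
 [[ 0.345 -0.106  0.016]
 [ 0.571 -0.219  0.016]
 [ 0.559 -0.243  0.016]
 [ 0.334 -0.129  0.016]] [ 0.45189082 -0.17406771  0.016     ] [np.float64(0.025), np.float64(0.253), np.float64(0.026), np.float64(0.252)]
bar cloud [ 0.4473201  -0.17202925] [-0.89076259  0.45446894] ang 2.669816716714628 [0.25465295 0.02629514]
grip 106 [ 0.44948663 -0.17358565  0.04966361]
rest? [207 238   7   9  44] [209.65909091 241.97727273] [0.5372 0.4707 0.0758] [0.528 0.462 0.062] [0.547 0.481 0.089]
rest? [197 255  10   6  37] [201.62162162 257.18918919] [0.4925 0.4919 0.0749] [0.485 0.481 0.062] [0.503 0.504 0.084]
rest? [272 267   8   9  49] [275.46938776 270.87755102] [0.4469 0.282  0.075 ] [0.437 0.272 0.062] [0.458 0.293 0.087]
rest? [264 284   8   6  34] [267.76470588 286.5       ] [0.4019 0.3032 0.0765] [0.394 0.295 0.06 ] [0.413 0.313 0.086]
base 3503
((0.3793208599090576, 0.4132310152053833), (0.2802870273590088, 0.272461861371994), 66.05720520019531)
cap 182 [0.33291793 0.30893506 0.15568087] [0.31359377 0.28957365 0.14571726] [0.35239674 0.32942909 0.16504499] [262.35714286 304.94505495]
scale [ 0.465 -0.056  0.03 ] [0.708 0.204 0.241] [0.574 0.088 0.2  ]
jar [ 0.614 -0.209  0.03 ] [ 0.685 -0.14   0.13 ] [ 0.64  -0.171  0.101]
lab [ 0.486 -0.112  0.03 ] [ 0.586 -0.012  0.239] [ 0.541 -0.067  0.081]
tape [0.313 0.029 0.03 ] [0.417 0.131 0.059] [0.365 0.08  0.047]
soap [ 0.658 -0.337  0.03 ] [ 0.702 -0.271  0.188] [ 0.675 -0.299  0.114]
stamp [ 0.576 -0.066  0.03 ] [ 0.7   -0.005  0.238] [ 0.641 -0.03   0.158]
```

```bash
cat >> h.py <<'E'
from scipy.spatial.transform import Rotation as Ro
def plan(*wps):
    s=telemetry.observe(); p=s["tool_pos"]; R=Ro.from_euler("xyz",s["tool_rot"]).as_matrix(); y0=s["tool_rot"][2]
    print("t %.2f"%s["time"],p.round(4),s["tool_rot"].round(4),"F",s["contact_force"].round(2),"op %.4f grip %.1f"%(s["opening"],s["grip_force"]))
    for w in wps:
        dy=(w[3]-y0+np.pi)%(2*np.pi)-np.pi
        print(w,"->",(1000*R.T@(np.array(w[:3])-p)).round(1),"roll %.3f"%-dy)
E
python3 - <<'E'
from h import *
plan((.2,.45,.5,2.834),(.40,.2,.50,2.75),(.45,-.1737,.50,2.670))
E
```

```text
t 0.10 [0.159  0.5002 0.4041] [-3.1402e+00 -2.0000e-04  2.8338e+00] F [-0.21 -0.87 -0.29] op 0.0919 grip 0.0
(0.2, 0.45, 0.5, 2.834) -> [-54.3 -35.6 -95.8] roll -0.000
(0.4, 0.2, 0.5, 2.75) -> [-320.6 -213.2  -95.7] roll 0.084
(0.45, -0.1737, 0.5, 2.67) -> [-481.5 -554.2  -95.2] roll 0.164
```

```bash
python3 -m crank '[[1,-15,-10,-32,0],[1,-30,-20,-64,0],[1,-54,-36,-92,0],[1,-84,-56,-96,0.02],[1,-114,-76,-96,0.03],[1,-144,-96,-96,0.04],[1,-174,-116,-96,0.05],[1,-204,-136,-96,0.06],[1,-234,-156,-96,0.07],[1,-264,-176,-96,0.08],[1,-294,-196,-96,0.08],[1,-320,-213,-96,0.08]]' && python3 -c "
from h import *
plan((.45,-.1737,.50,2.670))"
```

```text
time: 1.1
tool_pos: [0.4004, 0.1985, 0.5005]
tool_rot: [-3.141, -0.0, 2.753]
contact_force: [0.8, -0.1, 0.3]
opening: 0.0916
grip_force: 0.0
t 1.10 [0.4004 0.1985 0.5005] [-3.1412e+00 -2.0000e-04  2.7531e+00] F [ 0.81 -0.05  0.28] op 0.0916 grip 0.0
(0.45, -0.1737, 0.5, 2.67) -> [-186.9 -325.6    0.6] roll 0.083
```

```bash
python3 -m crank '[[1,-17,-30,0,0],[1,-34,-60,0,0.02],[1,-52,-90,0,0.03],[1,-69,-120,0,0.04],[1,-86,-150,0,0.05],[1,-103,-180,0,0.06],[1,-120,-210,0,0.07],[1,-138,-240,0,0.08],[1,-155,-270,0,0.083],[1,-172,-300,0,0.083],[1,-187,-326,0,0.083],[1,-187,-326,0,0.083]]'
python3 - <<'E'
from h import *
c,I,D=shot("wrist","w1.png"); W=cloud(c,D)
m=(W[...,2]>0.04)&(W[...,2]<0.056)&(np.hypot(W[...,0]-.45,W[...,1]+.174)<.05)
xy=W[m][:,:2]; vt=np.linalg.svd(xy-xy.mean(0),full_matrices=False)[2]; print(m.sum(),xy.mean(0),vt[0],np.arctan2(*vt[0][::-1]),np.ptp((xy-xy.mean(0))@vt.T,axis=0))
plan((.45,-.1737,.221,2.670))
E
```

```text
time: 2.1
tool_pos: [0.4496, -0.1765, 0.4996]
tool_rot: [-3.14, -0.001, 2.666]
contact_force: [-0.7, 0.4, -0.9]
opening: 0.0918
grip_force: 0.0
625 [ 0.45126384 -0.17866003] [ 0.88959718 -0.45674594] -0.4743338459332168 [0.0594235  0.01280666]
t 2.15 [ 0.4494 -0.1744  0.4997] [-3.1415e+00 -1.7000e-03  2.6669e+00] F [-0.29  0.84 -0.24] op 0.0921 grip 0.0
(0.45, -0.1737, 0.221, 2.67) -> [ -0.7   1.  278.7] roll -0.003
```

View pics/w1.png

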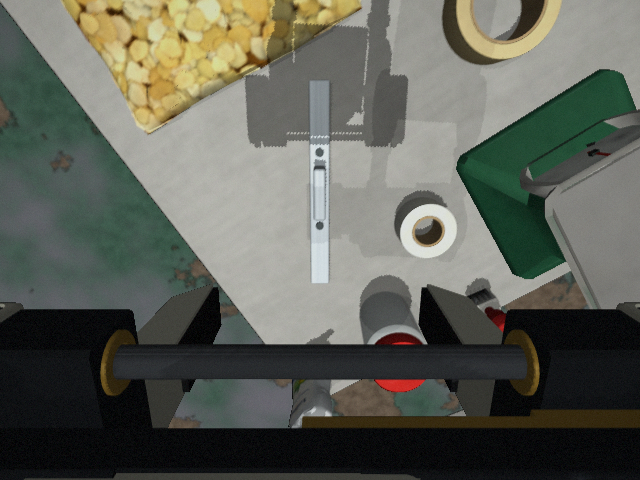

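Bar grip plate sits at (319,195), labels (428,230) and jar (400,360) clear of the fingers. Descend to tip height 24 mm.

```bash
python3 -m crank '[[1,-1,1,30,0],[1,-1,1,60,0],[1,-1,1,90,0],[1,-1,1,120,0],[1,-1,1,150,0],[1,-1,1,180,0],[1,-1,1,210,0],[1,-1,1,240,0],[1,-1,1,265,0],[1,-1,1,285,0],[1,-1,1,297,0],[1,-1,1,297,0]]'
python3 - <<'E'
from h import *
plan((.45,-.1745,.202,2.669))
E
```

```text
time: 3.15
tool_pos: [0.4498, -0.1701, 0.2014]
tool_rot: [3.141, -0.006, 2.672]
contact_force: [-0.9, 0.1, 0.3]
opening: 0.092
grip_force: 0.0
t 3.15 [ 0.4498 -0.1701  0.2014] [ 3.141  -0.0056  2.6717] F [-0.93  0.08  0.35] op 0.0920 grip 0.0
(0.45, -0.1745, 0.202, 2.669) -> [-2.2 -3.8 -0.6] roll 0.003
```

```bash
python3 -m crank '[[1,0,0,0,0],[1,0,0,0,0],[-1,0,0,0,0],[-1,0,0,0,0],[-1,0,0,0,0],[-1,0,0,0,0],[-1,0,0,0,0],[-1,0,0,0,0],[-1,0,0,0,0],[-1,0,0,0,0],[-1,0,0,0,0],[-1,0,0,0,0]]' 40
python3 - <<'E'
from h import *
plan((.45,-.1745,.5,2.669))
E
```

```text
time: 4.15
tool_pos: [0.4506, -0.1717, 0.2037]
tool_rot: [3.141, -0.0, 2.671]
contact_force: [0.8, 0.5, -0.4]
opening: 0.0298
grip_force: 0.0
t 4.15 [ 0.4506 -0.1717  0.2037] [ 3.1415e+00 -1.0000e-04  2.6708e+00] F [ 0.79  0.53 -0.37] op 0.0298 grip 0.0
(0.45, -0.1745, 0.5, 2.669) -> [  -0.7   -2.8 -296.3] roll 0.002
```

```bash
python3 -m crank '[[-1,0,0,0,0],[-1,0,0,0,0],[-1,0,0,0,0],[-1,0,0,0,0],[-1,0,0,0,0],[-1,0,0,0,0],[-1,0,0,-4,0],[-1,0,0,-12,0],[-1,0,0,-24,0],[-1,0,0,-40,0],[-1,0,0,-60,0],[-1,0,0,-60,0]]' 40
python3 - <<'E'
from h import *
c,I,D=shot("wrist","w2.png")
plan((.45,-.1745,.5,2.669))
E
```

```text
time: 5.15
tool_pos: [0.4515, -0.1718, 0.2669]
tool_rot: [3.142, 0.005, 2.671]
contact_force: [1.8, -0.3, -2.0]
opening: 0.0138
grip_force: 40.0
t 5.20 [ 0.4511 -0.1717  0.2653] [3.1415 0.0039 2.671 ] F [ 0.06 -0.26 -3.4 ] op 0.0136 grip 40.0
(0.45, -0.1745, 0.5, 2.669) -> [  -1.2   -3.  -234.7] roll 0.002
```

View pics/w2.png

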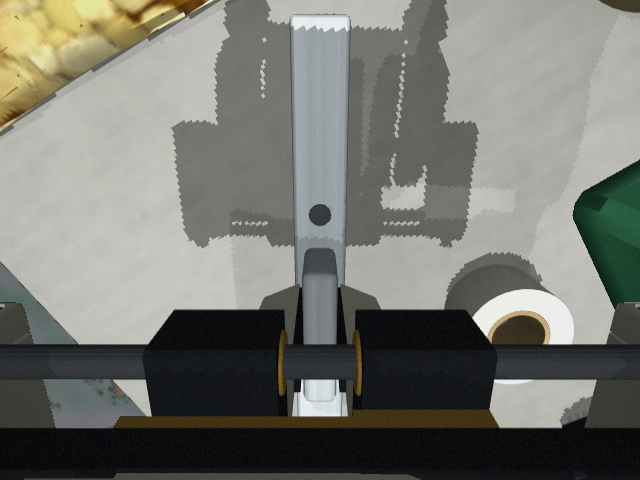

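The bar is gripped upright between the pads (plate u≈320, near end of bar at v≈17) and off the table. Measure its offset along the tool, then plan the transfer.

Run:
```python
from h import *
s=telemetry.observe(); c=cal("wrist"); R=Ro.from_euler("xyz",s["tool_rot"]).as_matrix()
for uv,z in (([292,17],.0775),([350,17],.0775),([320,17],.0775),([320,250],.111)):
    print(uv,(1000*R.T@(ray(c,uv,z)[0]-s["tool_pos"])).round(1))
plan((.45,-.172,.5,2.671),(.40,.10,.5,-2.9),(.4696,.387,.5,-2.018))
```

```text
[292, 17] [118.7  -9.9 187.3]
[350, 17] [118.7  12.8 187.3]
[320, 17] [118.7   1.  187.3]
[320, 250] [ 33.8   1.  154.1]
t 5.20 [ 0.4511 -0.1717  0.2653] [3.1415 0.0039 2.671 ] F [ 0.06 -0.26 -3.4 ] op 0.0136 grip 40.0
(0.45, -0.172, 0.5, 2.671) -> [-1.000e-01 -7.000e-01 -2.347e+02] roll 0.000
(0.4, 0.1, 0.5, -2.9) -> [ 167.8  219.  -235.4] roll -0.712
(0.4696, 0.387, 0.5, -2.018) -> [ 235.9  506.4 -235.6] roll -1.594
```

```bash
python3 -m crank '[[-1,0,0,-30,0],[-1,0,0,-60,0],[-1,0,0,-90,0],[-1,0,0,-120,0],[-1,0,0,-150,0],[-1,0,0,-180,0],[-1,0,0,-210,0],[-1,10,15,-235,-0.05],[-1,25,35,-240,-0.12],[-1,45,60,-240,-0.2],[-1,65,86,-240,-0.28],[-1,85,112,-240,-0.36]]'
python3 - <<'E'
from h import *
plan((.40,.10,.5,-2.9),(.4696,.387,.5,-2.018))
E
```

```text
time: 6.2
tool_pos: [0.4252, -0.0321, 0.5023]
tool_rot: [3.141, -0.002, 3.034]
contact_force: [0.5, 0.5, -2.6]
opening: 0.0137
grip_force: 40.0
t 6.20 [ 0.4252 -0.0321  0.5023] [ 3.1408e+00 -2.1000e-03  3.0339e+00] F [ 0.54  0.52 -2.55] op 0.0137 grip 40.0
(0.4, 0.1, 0.5, -2.9) -> [ 39.3 128.6   2.5] roll -0.349
(0.4696, 0.387, 0.5, -2.018) -> [  0.9 421.5   2.7] roll -1.231
```

```bash
python3 -m crank '[[-1,10,32,0,-0.1],[-1,20,64,0,-0.2],[-1,30,96,0,-0.3],[-1,39,129,0,-0.4],[-1,37,162,0,-0.5],[-1,33,195,0,-0.6],[-1,29,228,0,-0.7],[-1,25,261,0,-0.8],[-1,20,294,0,-0.9],[-1,15,327,0,-1.0],[-1,10,360,0,-1.1],[-1,4,393,0,-1.2]]'
python3 - <<'E'
from h import *
plan((.4696,.387,.5,-2.018))
E
```

```text
time: 7.2
tool_pos: [0.4652, 0.3597, 0.5018]
tool_rot: [3.14, -0.002, -2.047]
contact_force: [1.6, -0.5, -3.4]
opening: 0.0136
grip_force: 40.0
t 7.20 [0.4652 0.3597 0.5018] [ 3.1398e+00 -2.3000e-03 -2.0469e+00] F [ 1.63 -0.5  -3.45] op 0.0136 grip 40.0
(0.4696, 0.387, 0.5, -2.018) -> [-26.3   8.6   1.7] roll -0.029
```

```bash
python3 -m crank '[[-1,-13,4,0,-0.015],[-1,-26,9,0,-0.029],[-1,-26,9,0,-0.029],[-1,-26,9,30,-0.029],[-1,-26,9,60,-0.029],[-1,-26,9,90,-0.029],[-1,-26,9,120,-0.029],[-1,-26,9,145,-0.029],[-1,-26,9,165,-0.029],[-1,-26,9,180,-0.029],[-1,-26,9,180,-0.029],[-1,-26,9,180,-0.029]]'
python3 - <<'E'
from h import *
for n in("top","wrist","scene"):
    c,I,D=shot(n,n+"3.png"); np.savez(n+"3.npz",I=I,D=D,K=c[0],R=c[1],t=c[2])
plan((.4696,.387,.322,-2.018))
E
```

```text
time: 8.2
tool_pos: [0.4691, 0.3844, 0.3226]
tool_rot: [3.14, -0.003, -2.024]
contact_force: [-0.5, -0.4, -2.5]
opening: 0.0139
grip_force: 40.0
t 8.35 [0.4696 0.3849 0.3251] [-3.1403e+00  2.1000e-03 -2.0236e+00] F [-0.54 -0.04 -2.4 ] op 0.0140 grip 40.0
(0.4696, 0.387, 0.322, -2.018) -> [-1.9  0.9  3.1] roll -0.006
```

View pics/wrist3.png

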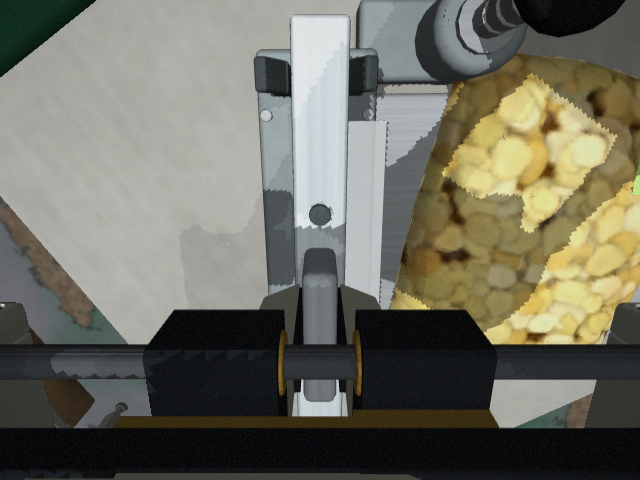

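Right rest's cheek tops run u 254–379 (v≈55–90) with the bar (u 291–350) over the notch. Check numerically.

Run:
```python
from h import *
f=np.load("wrist3.npz"); c=(f["K"],f["R"],f["t"]); W=cloud(c,f["D"])
s=telemetry.observe(); p=s["tool_pos"]; R=Ro.from_euler("xyz",s["tool_rot"]).as_matrix()
T=(W-p)@R*1000
z=W[...,2]; 
for nm,m in (("cheekL",(z>.07)&(z<.095)),("bar",(z>.125)&(z<.15))):
    b=np.zeros(m.shape,bool); b[10:100,245:390]=1; q=m&b
    n,l,st,ce=cv2.connectedComponentsWithStats(q.astype(np.uint8))
    for k in range(1,n):
        if st[k,4]>40: t=T[l==k]; print(nm,st[k],"tool min/max",np.nanpercentile(t,2,axis=0).round(1),np.nanpercentile(t,98,axis=0).round(1))
for v in range(20,240,40):
    r=[ (T[v,u,1]) for u in range(280,365) if 0.125<z[v,u]<.15]; print(v,np.round([T[v,320,0],min(r),max(r),(min(r)+max(r))/2],1))
f=np.load("top3.npz"); c=(f["K"],f["R"],f["t"]); W=cloud(c,f["D"]); z=W[...,2]
m=(z>.06)&(z<.095); b=np.zeros(m.shape,bool); b[230:300,185:300]=1
n,l,st,ce=cv2.connectedComponentsWithStats((m&b).astype(np.uint8))
for k in range(1,n):
    if st[k,4]>8: print(st[k],W[l==k].mean(0).round(4), ((W[l==k].mean(0)-p)@R*1000).round(1))
```

```text
cheekL [254  55  30  38 986] tool min/max [ 96.2 -35.8 240.1] [113.3 -22.1 254.3]
cheekL [349  54  30  38 975] tool min/max [ 96.7  16.6 240.1] [113.7  30.3 254.2]
bar [ 290   14   61   86 5063] tool min/max [ 90.  -12.2 185.4] [120.2  10.6 188.6]
20 [118.5 -12.4  11.1  -0.6]
60 [104.3 -12.8  11.1  -0.8]
100 [ 89.2 -12.8  11.1  -0.8]
140 [ 73.2 -12.7  10.9  -0.9]
180 [ 56.1 -12.6  10.8  -0.9]
220 [ 39.1 -12.5  10.7  -0.9]
[197 255   8   6  23] [0.4915 0.4952 0.0779] [-108.2   28.9  247.4]
```

```bash
python3 -c "
import cv2
I=cv2.imread('pics/top3.png');cv2.imwrite('pics/top3c.png',cv2.resize(I[210:350,150:330],None,fx=4,fy=4,interpolation=cv2.INTER_CUBIC))"
```

```text
(no output)
```

View pics/top3c.png

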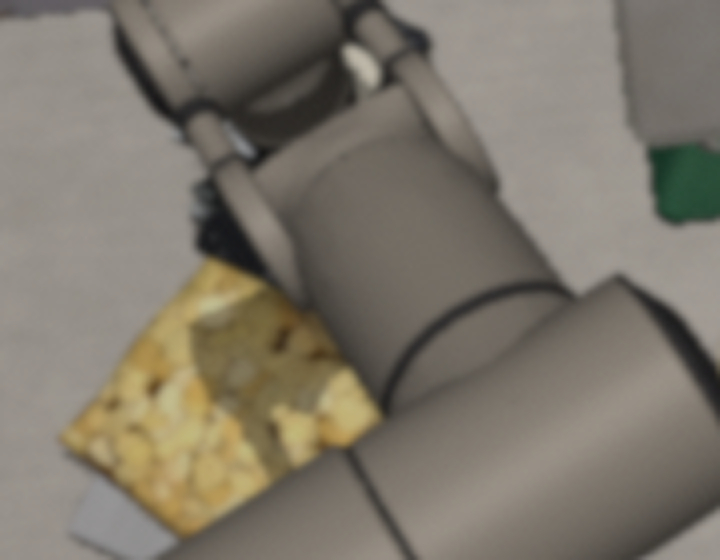

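Top view is blocked by the forearm; the wrist view puts the bar about 2 mm off notch centre. Lower into the flare and recheck there.

```bash
python3 -m crank '[[-1,1,-1,0,-0.006],[-1,2,-1.5,10,-0.006],[-1,2,-1.5,20,-0.006],[-1,2,-1.5,30,-0.006],[-1,2,-1.5,38,-0.006],[-1,2,-1.5,44,-0.006],[-1,2,-1.5,46,-0.006],[-1,2,-1.5,46,-0.006],[-1,2,-1.5,46,-0.006],[-1,2,-1.5,46,-0.006]]'
cat > chk.py <<'E'
from h import *
ys=[]
for i in range(2):
    s=telemetry.observe(); c,I,D=shot("wrist","wc%.0f.png"%(100*s["time"])); W=cloud(c,D); z=W[...,2]
    p=s["tool_pos"]; R=Ro.from_euler("xyz",s["tool_rot"]).as_matrix(); T=(W-p)@R*1000
    zb=p[2]-.1877
    a=(T[...,0]>97)&(T[...,0]<112)
    b=a&(abs(z-zb)<.005)&(abs(T[...,1])<16); k=a&(z>.077)&(z<.09)&(abs(T[...,1])>13)
    y=T[...,1]; L=y[k&(y<0)]; Rr=y[k&(y>0)]
    print("barz %.4f"%(np.nanmedian(z[b])-.016),"bar y",np.nanpercentile(y[b],[2,98]).round(1),"L",np.nanpercentile(L,[2,98]).round(1),"R",np.nanpercentile(Rr,[2,98]).round(1))
E
python3 chk.py; python3 -c "
from h import *
plan((.4696,.387,.2437,-2.018))"
```

```text
time: 9.18
tool_pos: [0.4699, 0.3827, 0.2782]
tool_rot: [-3.141, 0.001, -2.017]
contact_force: [-0.9, -0.2, -2.6]
opening: 0.0135
grip_force: 40.0
barz 0.0762 bar y [-12.5  10.3] L [-34.1 -23.8] R [22.1 84.3]
barz 0.0763 bar y [-12.6  10.3] L [-34.1 -23.8] R [22.  84.5]
t 9.28 [0.4698 0.3826 0.2783] [-3.1410e+00  1.0000e-03 -2.0173e+00] F [-0.57  0.33 -3.04] op 0.0138 grip 40.0
(0.4696, 0.387, 0.2437, -2.018) -> [-3.8  2.1 34.6] roll 0.001
```

Aligned within ~0.3 mm at the right rest. Lower on.

```bash
python3 -m crank '[[-1,0,0,6,0],[-1,0,0,12,0],[-1,0,0,17,0],[-1,0,0,22,0],[-1,0,0,26,0],[-1,0,0,29,0],[-1,0,0,31,0],[-1,0,0,32,0],[-1,0,0,32,0],[-1,0,0,32,0]]'; python3 chk.py
```

```text
time: 10.12
tool_pos: [0.4698, 0.3826, 0.2459]
tool_rot: [-3.141, 0.0, -2.017]
contact_force: [-0.6, -0.5, -2.7]
opening: 0.0137
grip_force: 40.0
barz 0.0439 bar y [-12.5  14.9] L [-34.2 -24. ] R [21.8 86.1]
barz 0.0440 bar y [-12.5  14.9] L [-34.2 -24. ] R [21.9 85.1]
```

```bash
python3 -m crank '[[-1,0,0,0.7,0],[-1,0,0,1.4,0],[-1,0,0,2.1,0],[-1,0,0,2.8,0],[-1,0,0,2.8,0],[-1,0,0,2.8,0]]'; python3 chk.py
```

```text
time: 10.72
tool_pos: [0.4697, 0.3825, 0.2438]
tool_rot: [-3.141, 0.001, -2.017]
contact_force: [-2.6, -2.6, 6.1]
opening: 0.0136
grip_force: 40.0
barz 0.0418 bar y [-12.5  14.9] L [-34.3 -24.1] R [21.8 83.7]
barz 0.0418 bar y [-12.5  14.9] L [-34.3 -24. ] R [21.8 85. ]
```

Touchdown at the expected height. Open partly (≈40 mm, to stay off the pack).

```bash
python3 -m crank '[[-0.3,0,0,2.8,0],[-0.3,0,0,2.8,0],[-0.3,0,0,2.8,0],[-0.3,0,0,2.8,0],[-0.2,0,0,2.8,0],[-0.2,0,0,2.8,0],[-0.2,0,0,-5,0],[-0.2,0,0,-15,0],[-0.2,0,0,-30,0],[-0.2,0,0,-55,0],[-0.2,0,0,-85,0],[-0.2,0,0,-115,0]]'
python3 - <<'E'
from h import *
s=telemetry.observe(); c,I,D=shot("wrist","w5.png"); W=cloud(c,D)
o=np.array([.4696,.387,0]); X=np.array([.9017,-.4323,0]); Y=np.array([.4323,.9017,0]); S=np.stack([(W-o)@X,(W-o)@Y,W[...,2]],-1)*1000
b=(abs(S[...,0])<16)&(abs(S[...,2]-57)<6)&(abs(S[...,1])<140)
for lo in range(-130,130,20):
    q=S[b&(S[...,1]>=lo)&(S[...,1]<lo+20)]
    if len(q)>30: print(lo,len(q),np.percentile(q,2,axis=0).round(1),np.percentile(q,98,axis=0).round(1),np.median(q[:,2]).round(1))
m=(W[...,2]>.14)&(W[...,2]<.17)&(np.hypot(W[...,0]-.333,W[...,1]-.309)<.04)
print("cap",m.sum(),W[m].mean(0) if m.any() else "")
plan((.4696,.387,.42,-2.018),(.3329,.3089,.42,-2.018))
E
```

```text
time: 11.82
tool_pos: [0.4695, 0.3824, 0.3601]
tool_rot: [-3.142, 0.0, -2.017]
contact_force: [1.1, 1.0, 0.4]
opening: 0.0368
grip_force: 0.0
-130 771 [  -8.  -123.9   55.9] [  14.6 -110.6   59.5] 57.7
-110 1062 [  -8.5 -109.9   55.9] [ 14.7 -90.4  59.5] 57.8
-90 989 [ -8.5 -89.8  55.9] [ 14.9 -70.6  59.2] 57.8
-70 916 [ -8.1 -69.9  56.1] [ 14.6 -50.2  59.3] 57.8
-50 844 [ -8.3 -49.4  56.2] [ 14.7 -30.7  61.7] 58.0
-30 358 [ -8.6 -29.9  55.7] [ 15.1 -10.6  61. ] 57.7
-10 263 [-8.2 -9.6 55.5] [15.3  9.4 59.3] 57.5
10 237 [-8.4 10.4 55.9] [14.7 29.3 59.3] 57.7
30 345 [-8.6 30.5 56. ] [14.9 49.7 61.8] 57.9
50 623 [-7.9 50.4 56. ] [15.1 69.6 59. ] 57.7
70 597 [-8.2 70.3 56.2] [14.6 89.4 59.1] 57.7
90 271 [-15.2  90.2  53.6] [14.6 98.3 60.6] 57.7
cap 4564 [0.340096   0.31171067 0.15706203]
t 11.87 [0.4704 0.383  0.3672] [-3.1353  0.0098 -2.0171] F [1.63 0.74 4.69] op 0.0366 grip 0.0
(0.4696, 0.387, 0.42, -2.018) -> [ -3.8   2.1 -52.8] roll 0.001
(0.3329, 0.3089, 0.42, -2.018) -> [125.7  91.7 -54.6] roll 0.001
```

View pics/w5.png

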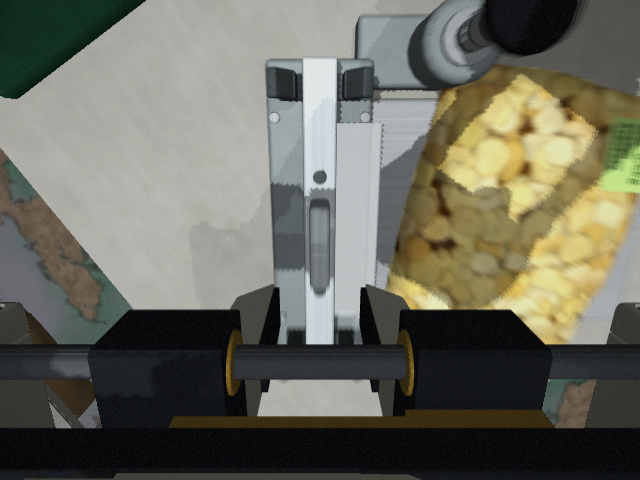

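The bar lies level in the notches (u 303–336 between cheeks inner edges 296/342), released. Now to the plunger cap with fingers shut.

```bash
python3 -m crank '[[-0.2,0,0,-20,0],[-0.4,0,0,-40,0],[-0.6,14,10,-42,0],[-0.8,35,25,-42,0],[-1,56,40,-42,0],[-1,77,55,-42,0],[-1,98,70,-42,0],[-1,115,84,-42,0],[-1,126,92,-42,0],[-1,126,92,-42,0],[-1,126,92,-42,0],[-1,126,92,-42,0]]'
python3 - <<'E'
from h import *
c,I,D=shot("scene","s6.png"); W=cloud(c,D)
plan((.3335,.309,.36,-2.018))
E
```

```text
time: 12.87
tool_pos: [0.333, 0.3089, 0.4007]
tool_rot: [-3.14, 0.002, -2.018]
contact_force: [0.2, -0.5, 0.2]
opening: 0.0001
grip_force: 0.0
t 12.92 [0.3331 0.3089 0.4004] [-3.1408e+00  1.3000e-03 -2.0176e+00] F [ 0.18 -0.37  0.39] op 0.0004 grip 0.0
(0.3335, 0.309, 0.36, -2.018) -> [-0.2 -0.3 40.4] roll 0.000
```

```bash
python3 -c "
import cv2
I=cv2.imread('pics/s6.png');cv2.imwrite('pics/s6c.png',cv2.resize(I[90:290,120:340],None,fx=3,fy=3,interpolation=cv2.INTER_CUBIC))"
```

```text
(no output)
```

View pics/s6c.png

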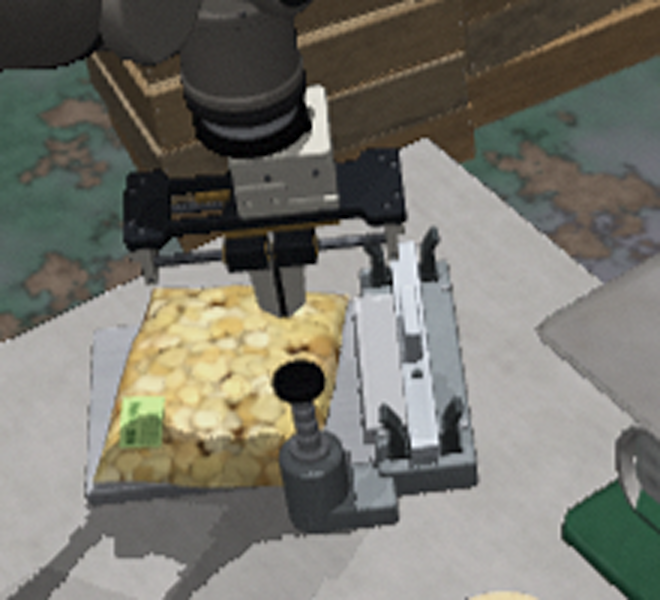

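Scene crop: bar seated in both rests; tips (285,310) stand over the black cap (298,380), plunger up. Descend.

```bash
python3 -m crank '[[-1,0,0,15,0],[-1,0,0,30,0],[-1,0,0,42,0],[-1,0,0,52,0],[-1,0,0,60,0],[-1,0,0,64,0],[-1,0,0,67,0],[-1,0,0,70,0],[-1,0,0,73,0],[-1,0,0,76,0],[-1,0,0,76,0]]' 40; python3 -c "
from h import *
plan((.3335,.309,.289,-2.018))"
```

```text
time: 13.83
tool_pos: [0.3325, 0.3086, 0.3242]
tool_rot: [-3.141, 0.0, -2.017]
contact_force: [-0.1, -1.5, 2.8]
opening: 0.0005
grip_force: 1.3
t 13.83 [0.3325 0.3086 0.3242] [-3.1412e+00  5.0000e-04 -2.0174e+00] F [-0.12 -1.53  2.81] op 0.0005 grip 1.3
(0.3335, 0.309, 0.289, -2.018) -> [-0.7 -0.7 35.2] roll 0.001
```

```bash
python3 -m crank '[[-1,0,0,3,0],[-1,0,0,6,0],[-1,0,0,9,0],[-1,0,0,12,0],[-1,0,0,15,0],[-1,0,0,18,0],[-1,0,0,21,0],[-1,0,0,24,0],[-1,0,0,27,0],[-1,0,0,29,0],[-1,0,0,30,0],[-1,0,0,30,0]]'
python3 - <<'E'
from h import *
plan((.3335,.309,.289,-2.018))
c,I,D=shot("scene","s7.png"); W=cloud(c,D)
print(W[190:240,200:250,2].max())
cv2.imwrite('pics/s7c.png',cv2.resize(I[180:280,190:290,::-1],None,fx=6,fy=6,interpolation=cv2.INTER_CUBIC))
E
```

```text
time: 14.83
tool_pos: [0.3325, 0.3087, 0.2941]
tool_rot: [-3.141, 0.001, -2.017]
contact_force: [-0.7, -0.9, 5.3]
opening: 0.0002
grip_force: 2.8
t 14.83 [0.3325 0.3087 0.2941] [-3.1410e+00  8.0000e-04 -2.0174e+00] F [-0.68 -0.94  5.3 ] op 0.0002 grip 2.8
(0.3335, 0.309, 0.289, -2.018) -> [-0.7 -0.7  5.1] roll 0.001
nan
```

View pics/s7c.png

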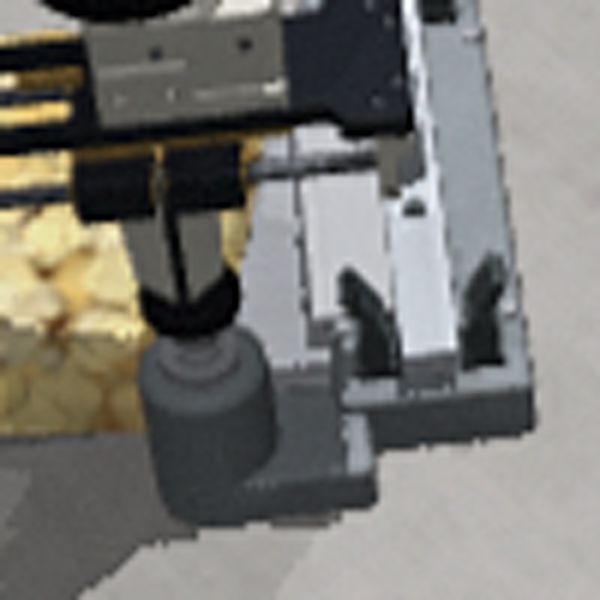

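Cap has sunk nearly to the tower, travel ≈40 mm by height, and the 5.3 N matches the dip before click 3. Go 5 mm more.

```bash
python3 -m crank '[[-1,0,0,1,0],[-1,0,0,2,0],[-1,0,0,3,0],[-1,0,0,4,0],[-1,0,0,5,0],[-1,0,0,5,0],[-1,0,0,5,0],[-1,0,0,5,0]]'
python3 - <<'E'
from h import *
plan((.3335,.309,.289,-2.018))
from h import *
c,I,D=shot("scene","s8.png"); W=cloud(c,D)
cv2.imwrite('pics/s8c.png',cv2.resize(I[215:255,200:250,::-1],None,fx=12,fy=12,interpolation=cv2.INTER_CUBIC))
E
```

```text
time: 15.55
tool_pos: [0.3325, 0.3087, 0.2895]
tool_rot: [-3.141, 0.001, -2.017]
contact_force: [-1.5, -2.6, 6.9]
opening: 0.0002
grip_force: 4.0
t 15.55 [0.3325 0.3087 0.2895] [-3.1409e+00  9.0000e-04 -2.0173e+00] F [-1.47 -2.59  6.93] op 0.0002 grip 4.0
(0.3335, 0.309, 0.289, -2.018) -> [-0.7 -0.7  0.5] roll 0.001
```

View pics/s8c.png

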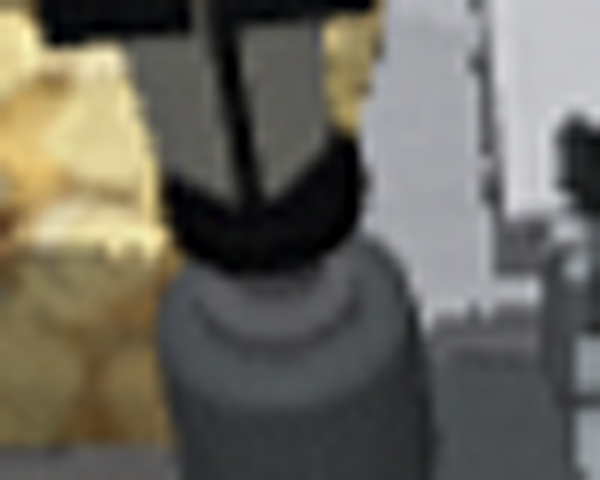

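```bash
python3 -m crank '[[-1,0,0,0.5,0],[-1,0,0,0.5,0],[-1,0,0,0.5,0],[-1,0,0,0.5,0],[-1,0,0,0.5,0],[-1,0,0,0.5,0],[-1,0,0,0.5,0],[-1,0,0,0.5,0]]' && python3 -c "
from cell import ticket
print(ticket.hand_in())"
```

```text
time: 16.27
tool_pos: [0.3325, 0.3087, 0.289]
tool_rot: [-3.141, 0.001, -2.017]
contact_force: [-1.9, -1.7, 8.7]
opening: 0.0005
grip_force: 4.3
the job is handed in; nothing more can be done
None
```

The job is handed in at 16.3 s: the clamp bar is seated grip up in both notches and let go, and the fingertips hold the plunger at the third click (45 mm by tool height, 8.7 N measured against 8.5 N expected); the hand-in returned no verdict.

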